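Release the ratchet and press the cork lid onto a terrarium jar

TASK

Close the terrarium jar with the lever press. Press the thumb pad of the ratchet pawl all the way down so that its hook swings clear of the teeth (it stays there), then push the lever's handle down past the teeth until the cork lid is fully home on the jar, and move clear. Do not force the lever against the engaged pawl, do not push the jar or its lid with the gripper, and leave the other things where they are.

Things in the scene. Friction and masses are not known exactly. Their poses are not given: they have to be found in the camera images.
- press: grey lid press fixed on the table, place and yaw vary. Base plate 250 x 110 x 12 mm, x from -75 to 175 mm. Origin on the table below the jar's centre; z up, x from the jar towards two pairs of upright cheeks within 25 mm of the x-z plane (at x = 100 mm, 147 mm tall: lever hinge; at x = 145 mm, 217 mm tall: pawl). The lever's handle is on the -x side, the pawl's thumb pad on the +x side.
- lever (a joint): the lever's angle above level, rad. Starts at 0.50 to 0.61; the pawl's hook in its toothed sector (steel fan, 70 mm radius, teeth 0.22 rad apart, up to 0.1 rad of play) bars the way down. Stiff hinge: stays where left, takes 2 to 7 N at the handle. Its rubber pad meets the lid at 0.08, from where pushing takes 5 N more; the lid is home at about 0, a hard stop (limit -0.02).
- lever_hinge (a point): on the lever's hinge axis, in the middle of the lever, 132 mm above the table; its y is the hinge axis, and the lever's handle lies along its -x
- handle_top (a point): on the top face of the black handle, 190 mm from the hinge and 9 mm above the lever's centre line, where to push. The handle is a flat paddle, 80 mm long (145 to 225 mm from the hinge), 34 mm wide, 18 mm thick. The point moves and turns with the lever.
- pawl (a joint): the ratchet pawl: 0 = hook engaged in the teeth, grows to 0.45 rad (stop) as the thumb pad is pressed down; the hook is clear of all teeth above 0.25. It turns stiffly and stays where it is left; pressing takes about 3 N.
- pawl_hinge (a point): on the pawl's hinge axis, 198 mm above the table; its y is the axis, the thumb pad lies along its +x
- pawl_pad (a point): centre of the top face of the pawl's square steel thumb pad (34 x 34 mm, 8 mm thick), 50 mm along x from the pawl's hinge and 18 mm above it when engaged; it moves down by about 24 mm, turning with the pawl, until the stop
- jar: clear glass jar with layers of gravel and soil, 88 mm across, 84 mm tall, standing loose (450 g) on the press plate between four low ribs; origin at the centre of its underside. It carries the cork lid.
- lid (a joint): how far the cork lid is pressed into the jar (m): 0 = standing 8 mm proud, 0.008 = fully home. Tight fit, takes about 8 N at the lid.
- lid_top (a point): centre of the top of the cork lid (92 mm across, 11 mm thick), 115 mm above the table when proud, 107 mm when home
- spare_jar: bystander: open clear glass jar with soil layers, 76 mm across, 90 mm tall; origin at the centre of its underside
- glass_lid: bystander: glass jar lid with a ball knob, 84 mm across, 40 mm tall; origin at the centre of its underside
- tweezers: bystander: long steel tweezers lying flat, 180 mm long along its x, 10 mm high; origin at the middle of the underside
- spoon: bystander: white plastic spoon lying along its x; origin on the table near its middle
- cork_block: bystander: small tapered cork stopper, 40 mm across, 32 mm tall, standing; origin at the centre of its underside
- pebble: bystander: grey pebble, 44 mm across, 24 mm high; origin at the centre of its underside
- bottle: bystander: amber bottle with black cap, 60 mm across, 170 mm tall; origin at the centre of its underside
Mind the look-alikes: they are no part of the job. What is shaped like the jar but blue or orange is not meant.

How it is judged (in metres and radians):
On the way, in this order (a step that is already met when the one before it is completed fails the run):
1. the pawl is pressed free while the lever is still up (value of joint pawl above 0.3 rad and value of joint lever above 0.42 rad), for 0.2 s.
2. the lever is pushed down and the cork lid is home (value of joint lid above 0.0065 m and value of joint lever below 0.03 rad), for 0.2 s.
At the end, for the whole second after the job is handed in: The cork lid is pressed home (at least 6.5 of 8 mm), the lever is left down (below 0.04 rad), the pawl still stands free (above 0.25 rad), and the jar stands upright and still on the press (value of joint lid above 0.0065 m and value of joint lever below 0.04 rad and value of joint pawl above 0.25 rad and angle between jar's own z axis and vertical below 0.05 rad and linear speed of jar below 0.02 m/s); the robot touches nothing.
It fails at once if the lever is forced against the engaged pawl (over 30 N) (value of joint pawl below 0.2 rad and contact force between the fingers and lever above 30 N).
It fails at once if the jar or its lid is pushed with the gripper (contact force between any of the fingers, the arm and jar above 2 N).
It fails at once if the jar is lifted or shifted by more than 15 mm (distance of jar from where it was at the start of the episode above 0.015 m).
It fails at once if another thing is lifted or shifted by more than 25 mm (distance of any of spare_jar, glass_lid, tweezers, spoon, cork_block, pebble, bottle from where it was at the start of the episode above 0.025 m).
It also fails if it takes over 48 s, if anything falls off the work surface, if the arm or the gripper's body presses on something with over 40 N, if the wrist force passes 120 N, or if a joint passes its speed limit or range.

ROBOT

A 7-joint arm with a two-finger parallel gripper is mounted at the origin on the work surface. World frame = base frame: x ahead of the robot, y to its left, z up, the work surface at z = 0. Lengths are in mm, angles in rad, forces in N, time in s.
With the tool pointing down it reaches from about 400 to 875 mm from the base axis. Payload 4.4 kg.
Tool frame: the origin (TCP) lies at the very end of the fingers, on their centre line; the grasp point (between the pads) lies 19 mm behind it; z points along the fingers, y is the line along which they close (so a half turn about z gives the same grasp; the last joint's range is limited). The gripper opens to 85 mm and grips with 20 to 120 N. Pads are 22 mm wide; open, the fingers measure 114 mm over their backs; the gripper's body (76 mm by 85 mm) begins 54 mm behind the grasp point. The pads swing forward as they close: fully open they stand 13 mm farther back than shut.
Start: joints at [1.086, 0.628, 0.038, 1.517, -0.027, 0.996, -0.02], TCP at [264.36, -593.828, 231.313] pointing down, gripper open.
Joint ranges: [-3.06, 3.06], [-0.37, 2.12], [-1.25, 1.32], [0.18, 2.47], [-1.1, 4.24], [0.23, 1.98], [-2.94, 2.94]. Speed limits (rad/s): [2.57, 2.57, 3.14, 3.14, 3.14, 3.14, 3.14].

INTERFACE

Orientations are given as [roll, pitch, yaw] about the fixed x, y, z axes, in that order (R = Rz(yaw) Ry(pitch) Rx(roll)).
In Python, from cell import monitor, viewer, workorder gives the robot as it stands.
- The arm moves only by the tool arm_command, never from a script. Its argument "series" is one flat list of numbers, 5 for each row, row after row: the opening in per cent of the stroke, from 0 (shut) to 100 (fully open), then the shift along the tool's x, y, z in cm, then the turn about the tool's z in degrees. In form: [claw, x, y, z, roll, claw, x, y, z, roll, ...]. A call has exactly 5 rows; each row is the pose to reach, as a shift and turn from the pose commanded when the call began, along the tool's axes at that moment; what a row does not reach only later rows make up. A row lasts 1/12 s, in which the tool goes at most 41.7 mm and 7.16 degrees, less where a joint would pass 70% of its speed; a pose out of reach is approached as far as the arm can. A call with a gripper value outside its range is refused whole. The fingers move at their own pace and stop on an object; the grip force is fixed at half the most. Time passes only in rows, so rows that repeat a pose let the fingers close, or fill a call up. It gives the time, the measured TCP pose, the force, the opening and the grip force at its end, in the units of the state.
- monitor.read_state(): the state, without advancing time (a new reading comes with each control period).
- viewer.get_image(name): name is "scene" or "side" or "wrist"; returns (picture, depth): 480x640x3 uint8, red, green, blue; 480x640 float32, mm along the optical axis (not along the pixel's ray), 0 where there is no reading.
- viewer.camera_model(name): a dict with "mtx" (3x3 intrinsics, pixels), "R" (3x3) and "t" (3): a world point X has camera coordinates R X + t. Camera axes: x right, y down, z forward; pixel columns grow to the right and rows downward; lengths in mm; the calibration is good to about 2 mm. A picture is of the moment at which its call begins: read the wrist's pose just before it. camera_model takes no time and is no camera call; for the wrist camera it gives the pose at the moment of the call.
- workorder.finish_job(): hands the job in; it is judged then, once.
The state is a dict: "clock": time; "qpos": joint angles; "qd": joint speeds; "tau": joint torques, N m; "eef_pos": TCP position; "tool_rot": TCP orientation; "force": force on the tool from outside, world axes, zero at the start; "torque": the same for the moment, N m; "width": finger opening in mm; "gripper_force": force on a finger pad.
Only numpy, scipy, OpenCV 4.12 (cv2) and the standard library are available. Lean on these libraries where they do the work, as an engineer would, in place of code of your own. Each camera call takes 0.05 s, during which the arm holds its last target. There are 200 camera calls.

## Working session

There is one attempt and no reset: what is moved stays moved. The work goes in short steps, Python scripts to look and compute and a tool call to move; the robot and the scene stay as the last step left them, time stands still between calls to the robot, and variables do not carry over. Pictures are saved under pics/ and viewed, at most 10 in all, crops included, and the job is handed in when it is done.

Besides the shell and the picture viewer there is one more tool, called after "Emit:" in YAML: its name, and indented under it one key for each argument. arm_command: Moves the arm, as the interface text tells. Its arguments: {"type":"object","properties":{"series":{"type":"array","items":{"type":"number"}}},"required":["series"]}

```bash
mkdir -p pics
python3 - <<'E'
from cell import monitor, viewer
import cv2
s=monitor.read_state(); print(s['clock'],s['eef_pos'],s['tool_rot'],s['width'])
import numpy as np
for n in ['scene','side']:
    p,d=viewer.get_image(n); cv2.imwrite(f'pics/{n}0.png',p[:,:,::-1]); np.savez(f'{n}0.npz',p=p,d=d,**viewer.camera_model(n))
E
```

```text
0.0 [ 264.09955194 -593.25288877  230.39325017] [-3.13972044e+00  5.75482270e-06  4.18789406e-01] 85.16284708288023
```

View pics/scene0.png

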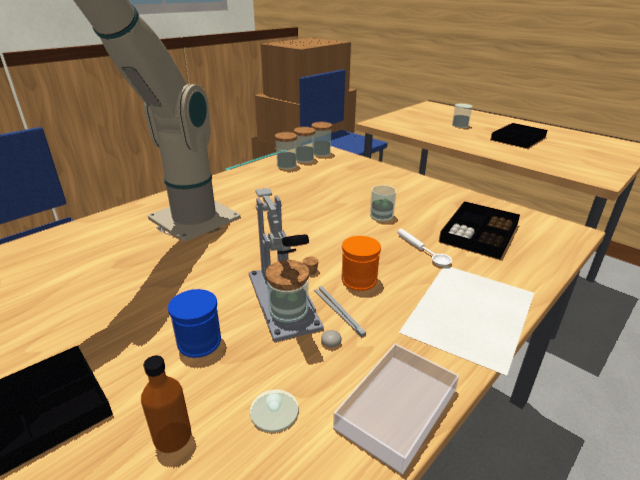

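View pics/side0.png

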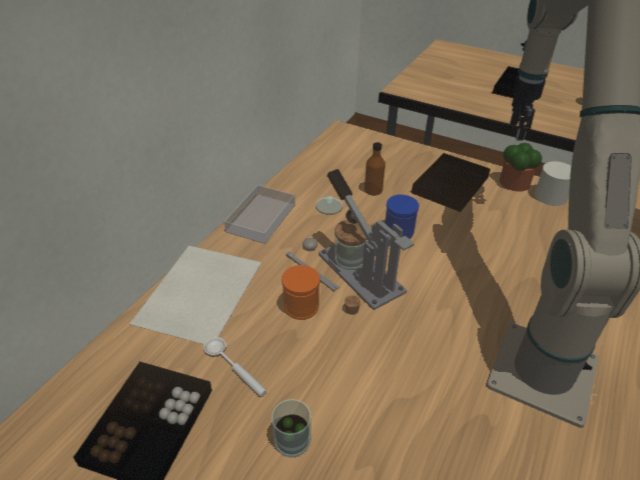

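Scene: the press is at about (285,290), with the cork-lidded clear jar at (288,285), the handle at (295,240) and the thumb pad at (264,192). In the side view, the jar is at (350,243), the handle at (340,183) and the pad at (403,242). The blue jar (195,322) and orange jar (361,263) are look-alikes. The jar on the press is the one with clear glass, soil and a cork lid. I'll confirm that with an enlarged crop and the depth points.

```bash
cat > h.py <<'E'
import numpy as np, cv2
def load(n):
    f=np.load(n); return f['p'],f['d'],f['mtx'],f['R'],f['t']
def cloud(d,K,R,t):
    v,u=np.mgrid[:480,:640]
    c=np.stack([(u-K[0,2])/K[0,0]*d,(v-K[1,2])/K[1,1]*d,d],-1)
    return (c-t)@R   # R^T (c-t)
E
python3 - <<'E'
from h import *
ims=[]
for n,(x0,y0,x1,y1) in {'scene':(230,180,330,340),'side':(310,160,420,310)}.items():
    p,d,K,R,t=load(n+'0.npz'); P=cloud(d,K,R,t)
    print(n,'cam',(-R.T@t).round())
    c=p[y0:y1,x0:x1,::-1]; ims.append(cv2.resize(c,(390,590),interpolation=cv2.INTER_CUBIC))
    Q=P[y0:y1,x0:x1]; g=p[y0:y1,x0:x1].astype(int)
    z=Q[...,2]; ok=d[y0:y1,x0:x1]>0
    print('valid',ok.mean())
    cork=ok&(g[...,0]-g[...,2]>40)&(z>100)&(z<130)
    print('cork',cork.sum(),Q[cork].mean(0).round(1),Q[cork].min(0).round(),Q[cork].max(0).round())
    blk=ok&(g.max(-1)<50)&(z>150)
    print('black',blk.sum(),Q[blk].mean(0).round(1),Q[blk].min(0).round(),Q[blk].max(0).round())
    grey=ok&(np.ptp(g,axis=-1)<40)&(z>195)&~blk
    print('grey hi',grey.sum(),Q[grey].mean(0).round(1),Q[grey].min(0).round(),Q[grey].max(0).round())
    pl=ok&(np.ptp(g,axis=-1)<40)&(z>6)&(z<18)
    if pl.sum()>20:print('plate',pl.sum(),cv2.minAreaRect(Q[pl][:,:2].astype(np.float32)))
cv2.imwrite('pics/crop0.png',np.hstack(ims))
E
```

```text
scene cam [1108. -615.  645.]
valid 0.996125
cork 1017 [ 544.5 -113.6  114.5] [ 390. -156.  100.] [588. -59. 122.]
black 279 [ 602.3 -146.4  228.7] [ 523. -166.  160.] [635. -98. 252.]
grey hi 453 [421.  -49.2 210.3] [ 354. -161.  195.] [634.  -3. 244.]
plate 1452 ((377.9377136230469, 2.273406982421875), (160.30982971191406, 620.9442749023438), 63.08486557006836)
side cam [  97.  874. 1014.]
valid 0.9966060606060606
cork 636 [ 558.7 -130.   111.1] [ 385. -468.  100.] [648. 120. 129.]
black 85 [ 586.8 -124.5  222.2] [ 526. -153.  158.] [622. -94. 251.]
grey hi 975 [475.2 -73.1 217. ] [ 347. -163.  195.] [631.   1. 255.]
plate 1630 ((561.6751708984375, -216.16070556640625), (306.7094421386719, 585.7630615234375), 16.878854751586914)
```

View pics/crop0.png

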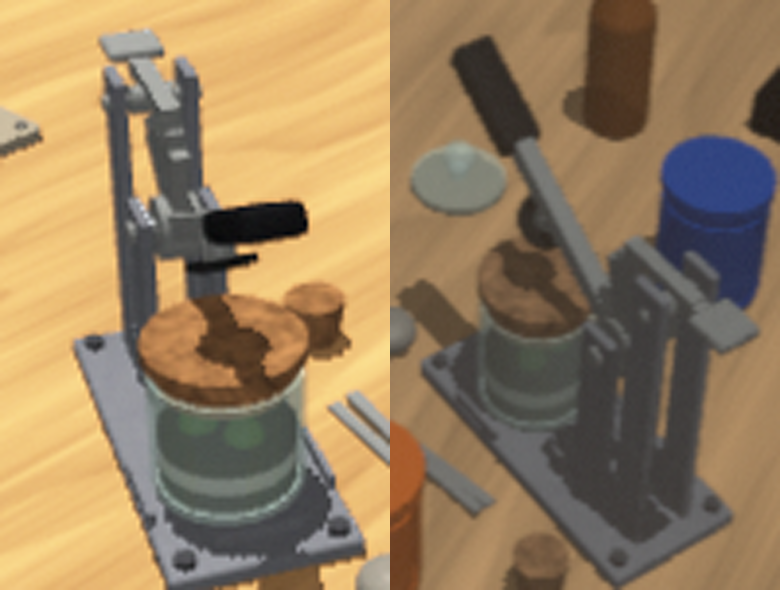

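The crop confirms the press: clear jar with cork lid, black handle raised and thumb pad at scene (264,192) / side (404,242). Next I'll measure the pad, lid and handle.

```bash
cat >> h.py <<'E'
def ray(px,K,R,t,z):
    dirn=R.T@np.linalg.inv(K)@[px[0],px[1],1]; c=-R.T@t
    return c+dirn*(z-c[2])/dirn[2]
E
python3 - <<'E'
from h import *
pads={'scene':(263.8,192.2),'side':(404.5,242)}; A=[];res=[]
for n in pads:
    p,d,K,R,t=load(n+'0.npz'); P=cloud(d,K,R,t); g=p.astype(int); z=P[...,2]
    ra=ray(pads[n],K,R,t,216); print(n,'pad ray',ra.round(1))
    near=np.linalg.norm(P[...,:2]-ra[:2],axis=-1)<45
    m=near&(z>211)&(z<223); r=cv2.minAreaRect(P[m][:,:2].astype(np.float32)); print('pad mask',m.sum(),P[m].mean(0).round(1),r)
    box=np.linalg.norm(P[...,:2]-[560,-125],axis=-1)<90
    m=box&(z>108)&(z<122)&(g[...,0]-g[...,2]>15)
    k,l,s,c=cv2.connectedComponentsWithStats(m.astype(np.uint8)); i=1+s[1:,4].argmax()
    q=P[l==i]; q=q[q[:,2]>112]; (x,y),rr=cv2.minEnclosingCircle(q[:,:2].astype(np.float32)); print('lid',x,y,rr,np.median(q[:,2]))
    m=(np.linalg.norm(P[...,:2]-[600,-145],axis=-1)<110)&(z>150)&(z<260)&(g.max(-1)<60)
    k,l,s,c=cv2.connectedComponentsWithStats(m.astype(np.uint8)); i=1+s[1:,4].argmax()
    q=P[l==i]; w,v=np.linalg.eigh(np.cov(q.T)); print('handle',len(q),q.mean(0).round(1),v[:,2].round(3),np.ptp(q@v[:,2]))
    m=(np.linalg.norm(P[...,:2]-[500,-95],axis=-1)<170)&(z>9)&(z<16)&(np.ptp(g,axis=-1)<30)
    k,l,s,c=cv2.connectedComponentsWithStats(m.astype(np.uint8)); i=1+s[1:,4].argmax()
    print('plate',s[i],cv2.minAreaRect(P[l==i][:,:2].astype(np.float32)))
E
```

```text
scene pad ray [377.6 -25.2 216. ]
pad mask 169 [384.1 -29.9 215. ] ((384.24798583984375, -33.716888427734375), (48.01968765258789, 69.46038818359375), 72.01165008544922)
lid 540.8424072265625 -109.85296630859375 47.72344207763672 115.19215560219789
handle 243 [ 612.2 -151.7  239. ] [-0.872  0.103 -0.479] 82.68672705272115
plate [ 249  270   74   69 1217] ((498.650634765625, -88.01889038085938), (108.65286254882812, 249.82191467285156), 63.112850189208984)
side pad ray [366.6 -21.  216. ]
pad mask 234 [375.5 -24.4 215.7] ((380.9613342285156, -24.15963363647461), (48.25666427612305, 61.214351654052734), 56.12439727783203)
lid 537.0287475585938 -107.79930114746094 47.48163604736328 115.49382509682346
handle 321 [ 590.8 -129.7  231.4] [-0.759  0.401 -0.512] 76.39516987752324
plate [320 245  87  63 978] ((494.07745361328125, -85.22977447509766), (110.57271575927734, 252.5286865234375), 62.872825622558594)
```

Emit:
arm_command:
  series: [0,0,0,-4,-7,0,0,0,-8,-14,0,2.4,-3.2,-9,-21,0,4.7,-6.5,-9,-28,0,7,-9.7,-9,-35]

```text
clock: 0.52
eef_pos: [289.1, -475.7, 322.0]
tool_rot: [3.14, 0.001, 1.035]
force: [0.2, 1.3, -0.9]
width: 25.3
gripper_force: 0.0
```

```bash
cat > to.py <<'E'
import sys
from h import *
from cell import monitor
from scipy.spatial.transform import Rotation as Ro
s=monitor.read_state(); T=Ro.from_euler('xyz',s['tool_rot'])
print('t',round(s['clock'],2),'pos',np.round(s['eef_pos'],1),'rot',np.round(s['tool_rot'],3),'F',np.round(s['force'],1),'w',round(s['width'],1),'q',np.round(s['qpos'],2))
O=np.array([540,-109]);ex=np.array([-.891,.454]);ey=np.array([-.454,-.891])
r=np.array(s['eef_pos'])[:2]-O; print('press frame',(r@ex).round(1),(r@ey).round(1))
if len(sys.argv)>1:  # target in press frame x y z
    a=[float(v) for v in sys.argv[1:4]]; g=np.r_[O+a[0]*ex+a[1]*ey,a[2]]
    print('shift cm',(T.inv().apply(g-s['eef_pos'])/10).round(2),'roll deg to tool y||press x',np.degrees((s['tool_rot'][2]-np.radians(63))).round(1))
E
python3 to.py 170 0 290
```

```text
t 0.52 pos [ 289.1 -475.7  322. ] rot [3.140e+00 1.000e-03 1.035e+00] F [ 0.2  1.3 -0.9] w 25.3 q [ 1.07  0.4  -0.14  1.66  0.06  1.09  0.38]
press frame 57.1 440.7
shift cm [ 43.24 -14.14   3.15] roll deg to tool y||press x -3.7
```

Emit:
arm_command:
  series: [0,3.6,-1.2,0,-3.7,0,7.2,-2.4,0,-3.7,0,10.8,-3.5,0,-3.7,0,14.4,-4.7,0,-3.7,0,18,-5.9,0,-3.7]

```text
clock: 0.93
eef_pos: [330.8, -290.2, 321.1]
tool_rot: [-3.141, 0.0, 1.094]
force: [0.7, 0.4, -0.5]
width: 0.3
gripper_force: 0.0
```

```bash
python3 to.py 170 0 290
```

```text
t 0.93 pos [ 330.8 -290.2  321.1] rot [-3.141  0.     1.094] F [ 0.7  0.4 -0.5] w 0.3 q [ 0.84  0.22 -0.22  1.93  0.06  0.99  0.11]
press frame 104.1 256.4
shift cm [25.6  -6.73  3.12] roll deg to tool y||press x -0.3
```

Emit:
arm_command:
  series: [0,3.6,-0.9,0,0,0,7.2,-1.9,0,0,0,10.8,-2.8,0,0,0,14.4,-3.8,0,0,0,18,-4.7,0,0]

```text
clock: 1.35
eef_pos: [371.4, -108.8, 321.3]
tool_rot: [-3.142, 0.0, 1.094]
force: [1.1, -0.2, 1.2]
width: 0.1
gripper_force: 0.0
```

```bash
python3 to.py 172 0 290
```

```text
t 1.35 pos [ 371.4 -108.8  321.3] rot [-3.142  0.     1.094] F [ 1.1 -0.2  1.2] w 0.1 q [ 0.53  0.14 -0.36  2.04  0.06  0.97 -0.34]
press frame 150.3 76.4
shift cm [ 7.62 -2.21  3.13] roll deg to tool y||press x -0.3
```

Emit:
arm_command:
  series: [0,2,-1,0,0,0,4,-2,0,0,0,6,-3,0,0,0,7.6,-4,1,0,0,7.6,-4,3,0]

```text
clock: 1.77
eef_pos: [372.4, -21.1, 292.5]
tool_rot: [3.138, -0.003, 1.099]
force: [0.3, 0.2, -0.9]
width: 0.2
gripper_force: 0.0
```

```bash
python3 to.py 192 0 225
python3 - <<'E'
from cell import viewer
from h import *
import cv2
ims=[]
for n,(x0,y0,x1,y1) in {'scene':(220,120,320,270),'side':(350,160,450,310)}.items():
    p,d=viewer.get_image(n); ims.append(cv2.resize(p[y0:y1,x0:x1,::-1],(390,585),interpolation=cv2.INTER_CUBIC))
cv2.imwrite('pics/c1.png',np.hstack(ims))
E
```

```text
t 1.77 pos [372.4 -21.1 292.5] rot [ 3.138e+00 -3.000e-03  1.099e+00] F [ 0.3  0.2 -0.9] w 0.2 q [ 0.37  0.16 -0.45  2.12  0.09  0.87 -0.6 ]
press frame 189.2 -2.3
shift cm [-0.25 -0.3   6.75] roll deg to tool y||press x -0.0
```

View pics/c1.png

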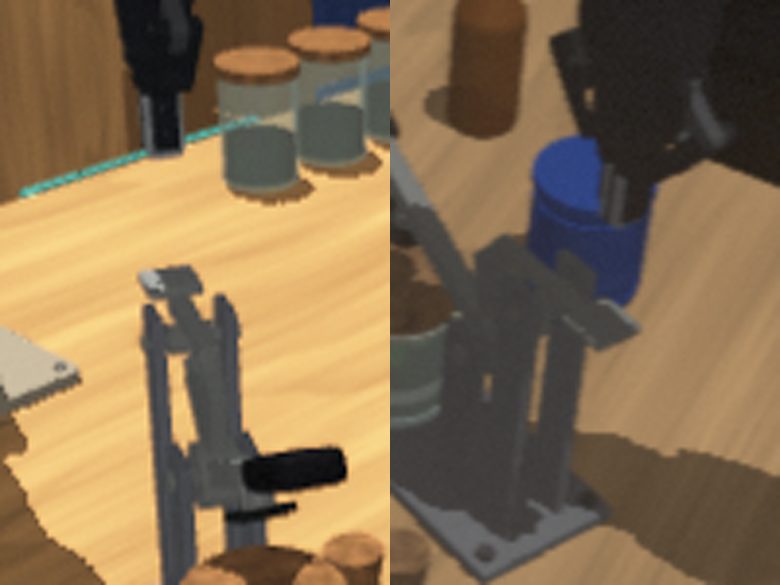

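The fingertip (left crop 165,150; right 615,215) is above the thumb pad (left 170,280; right 605,325). I'll lower it.

Emit:
arm_command:
  series: [0,-0.2,-0.5,2,0,0,-0.2,-0.5,4,0,0,-0.2,-0.5,6,0,0,-0.2,-0.5,7,0,0,-0.2,-0.5,7,0]

```text
clock: 2.28
eef_pos: [364.6, -25.0, 220.2]
tool_rot: [-3.138, 0.002, 1.093]
force: [0.1, 0.0, -0.4]
width: -0.2
gripper_force: 0.0
```

```bash
python3 to.py 195 0 200
```

```text
t 2.28 pos [364.6 -25.  220.2] rot [-3.138e+00  2.000e-03  1.093e+00] F [ 0.1  0.  -0.4] w -0.2 q [ 0.33  0.27 -0.42  2.25  0.18  0.66 -0.7 ]
press frame 194.5 4.8
shift cm [ 0.48 -0.05  2.02] roll deg to tool y||press x -0.4
```

Emit:
arm_command:
  series: [0,0.4,0,0.4,0,0,0.4,0,0.8,0,0,0.4,0,1.2,0,0,0.4,0,1.6,0,0,0.4,0,1.6,0]

```text
clock: 2.7
eef_pos: [367.2, -20.3, 205.0]
tool_rot: [-3.141, 0.0, 1.095]
force: [-0.4, 1.1, 1.5]
width: -0.2
gripper_force: 0.7
```

```bash
python3 to.py 195 0 196
```

```text
t 2.7 pos [367.2 -20.3 205. ] rot [-3.141  0.     1.095] F [-0.4  1.1  1.5] w -0.2 q [ 0.3   0.3  -0.41  2.27  0.21  0.61 -0.74]
press frame 194.2 -0.5
shift cm [-0.05 -0.08  0.9 ] roll deg to tool y||press x -0.3
```

Emit:
arm_command:
  series: [0,0,0,0.3,0,0,0,0,0.6,0,0,0,0,0.8,0,0,0,0,0.8,0,0,0,0,0.8,0]

```text
clock: 3.12
eef_pos: [367.6, -20.9, 197.2]
tool_rot: [3.142, 0.0, 1.094]
force: [-2.5, 0.9, 0.7]
width: -0.1
gripper_force: 1.1
```

```bash
python3 to.py 195 0 190
python3 - <<'E'
from cell import viewer
from h import *
import cv2
ims=[]
for n,(x0,y0,x1,y1) in {'scene':(220,120,320,270),'side':(350,160,450,310)}.items():
    p,d=viewer.get_image(n); ims.append(cv2.resize(p[y0:y1,x0:x1,::-1],(390,585),interpolation=cv2.INTER_CUBIC))
cv2.imwrite('pics/c2.png',np.hstack(ims))
E
```

```text
t 3.12 pos [367.6 -20.9 197.2] rot [3.142 0.    1.094] F [-2.5  0.9  0.7] w -0.1 q [ 0.29  0.32 -0.4   2.28  0.22  0.59 -0.75]
press frame 193.6 -0.3
shift cm [-0.03 -0.14  0.72] roll deg to tool y||press x -0.3
```

View pics/c2.png

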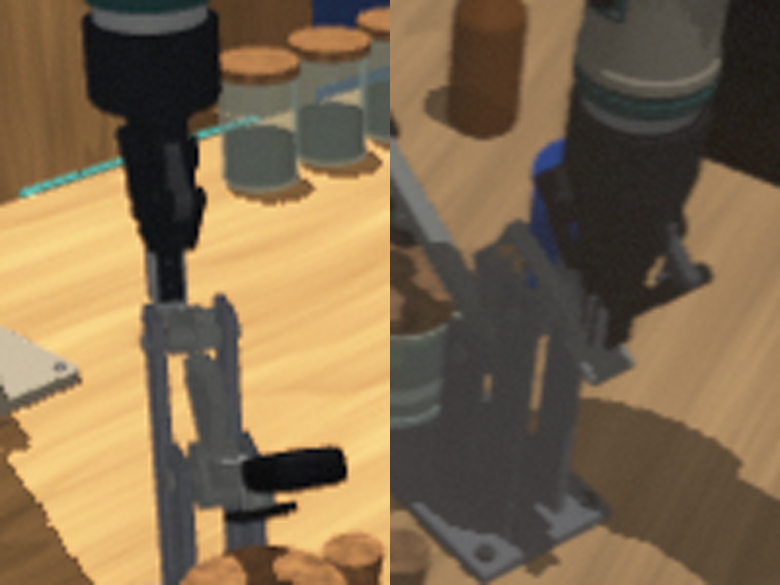

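The pad is tilted down under the fingertip (right crop 605,365) and the pawl arm is raised. The force isn't up at the stop yet, so I'll press further.

Emit:
arm_command:
  series: [0,0,0,0.2,0,0,0,0,0.4,0,0,0,0,0.4,0,0,0,0,0.4,0,0,0,0,0.4,0]

```text
clock: 3.63
eef_pos: [368.3, -21.0, 195.0]
tool_rot: [3.139, 0.001, 1.094]
force: [-8.6, 0.2, 28.2]
width: 0.4
gripper_force: 14.3
```

Emit:
arm_command:
  series: [0,0,0,-2,0,0,0,0,-5,0,0,0,0,-8,0,0,0,0,-11,0,0,0,0,-11.5,0]

```text
clock: 4.05
eef_pos: [371.4, -21.0, 312.7]
tool_rot: [3.131, -0.004, 1.093]
force: [1.4, -0.1, 0.8]
width: 0.1
gripper_force: 0.0
```

Emit:
arm_command:
  series: [0,0,3.5,0,0,0,0,7,0,0,0,0,10.5,0,0,0,0,14,0,0,0,0,17.5,0,0]

```text
clock: 4.47
eef_pos: [525.2, -102.7, 308.0]
tool_rot: [3.14, 0.0, 1.093]
force: [-0.4, 0.4, 0.7]
width: -0.1
gripper_force: 0.0
```

```bash
python3 to.py -60 0 285
python3 - <<'E'
from cell import viewer
from h import *
for n in ['side','scene']:
    p,d=viewer.get_image(n); np.savez(n+'1.npz',p=p,d=d,**viewer.camera_model(n))
    p,d,K,R,t=load(n+'1.npz'); P=cloud(d,K,R,t); g=p.astype(int)
    O=np.array([540,-109]);ex=np.array([-.891,.454]);ey=np.array([-.454,-.891])
    X=(P[...,:2]-O)@ex; Y=(P[...,:2]-O)@ey; z=P[...,2]
    m=(X>-115)&(X<-15)&(abs(Y)<25)&(z>175)&(z<262)&(g.max(-1)<60)
    a=np.arctan2(z[m]-132,100-X[m]); print(n,m.sum(),'Y',np.median(Y[m]),np.percentile(a,[5,50,95,99]).round(3),'Z',z[m].min(),z[m].max(),X[m].min())
    k=np.polyfit(X[m],z[m],1); print('slope',np.arctan(-k[0]))
    # pawl pad
    m=(X>180)&(X<220)&(abs(Y)<20)&(z>150)&(z<230); print('pad z',m.sum(),np.median(z[m]),np.polyfit(X[m],z[m],1))
    cv2.imwrite(f'pics/{n}1.png',p[100:340,200:460,::-1])
a=cv2.imread('pics/scene1.png');b=cv2.imread('pics/side1.png'); cv2.imwrite('pics/c3.png',cv2.resize(np.hstack([a,b]),None,fx=1.5,fy=1.5))
E
```

```text
t 4.47 pos [ 525.2 -102.7  308. ] rot [3.14  0.    1.093] F [-0.4  0.4  0.7] w -0.1 q [ 0.41  0.4  -0.39  1.73  0.17  1.05 -0.51]
press frame 16.1 1.1
shift cm [0.16 7.6  2.31] roll deg to tool y||press x -0.4
side 332 Y -5.740743703226425 [0.534 0.573 0.6   0.608] Z 205.2252825244236 251.73396095663855 -89.75761695205351
slope 0.5169061198837338
pad z 193 193.26026595812365 [ -0.48245674 288.19551323]
scene 241 Y 7.67482646567266 [0.493 0.528 0.564 0.57 ] Z 175.6461608504766 251.00104029530425 -99.5168642976002
slope 0.5223586395515791
pad z 2 199.71522896684706 [-2.00326205e-01  2.36013089e+02]
```

View pics/c3.png

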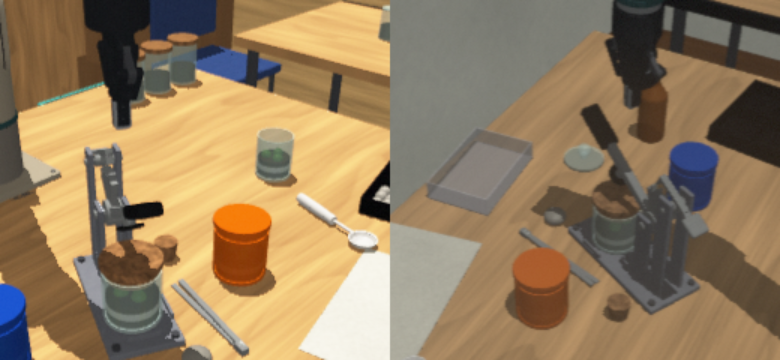

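The pad's slope of 0.48 gives a pawl angle of 0.45, so it is free. The lever is still up at about 0.52. In the picture the fingertip (120,120 left; 630,100 right) is above the press and heading to the handle.

Emit:
arm_command:
  series: [0,0,3.3,0,0,0,0.2,6.6,0,0,0,0.2,6.6,2.5,0,0,0.2,6.6,5.5,0,0,0.2,6.6,5.5,0]

```text
clock: 4.98
eef_pos: [579.3, -129.7, 247.6]
tool_rot: [-3.132, 0.003, 1.094]
force: [-1.4, -0.4, -0.1]
width: 0.0
gripper_force: 0.0
```

```bash
python3 to.py -60 0 215
```

```text
t 4.98 pos [ 579.3 -129.7  247.6] rot [-3.132e+00  3.000e-03  1.094e+00] F [-1.4 -0.4 -0.1] w 0.0 q [ 0.4   0.55 -0.36  1.64  0.22  0.99 -0.51]
press frame -44.4 0.6
shift cm [0.08 1.59 3.25] roll deg to tool y||press x -0.3
```

Emit:
arm_command:
  series: [0,0,0.2,0.7,0,0,0,0.4,1.4,0,0,0,0.6,2.1,0,0,0,0.8,2.8,0,0,0,1.0,3.4,0]

```text
clock: 5.4
eef_pos: [593.3, -134.4, 220.4]
tool_rot: [3.137, -0.001, 1.094]
force: [1.4, -0.3, 5.6]
width: 0.2
gripper_force: 1.9
```

```bash
python3 to.py -70 0 190
```

```text
t 5.4 pos [ 593.3 -134.4  220.4] rot [ 3.137e+00 -1.000e-03  1.094e+00] F [ 1.4 -0.3  5.6] w 0.2 q [ 0.4   0.6  -0.35  1.65  0.24  0.94 -0.52]
press frame -59.0 -1.6
shift cm [-0.16  1.09  3.05] roll deg to tool y||press x -0.3
```

Contact with 5.6 N, and the lever is moving. I'll follow the arc.

Emit:
arm_command:
  series: [0,0,0.2,0.6,0,0,0,0.4,1.2,0,0,0,0.6,1.8,0,0,0,0.8,2.4,0,0,0,1.0,3.0,0]

```text
clock: 5.82
eef_pos: [601.0, -138.7, 188.9]
tool_rot: [3.141, -0.0, 1.094]
force: [1.3, -0.4, 4.4]
width: 0.0
gripper_force: 1.9
```

Emit:
arm_command:
  series: [0,0,0.2,0.5,0,0,0,0.4,1.0,0,0,0,0.6,1.5,0,0,0,0.8,2.0,0,0,0,0.9,2.3,0]

```text
clock: 6.23
eef_pos: [606.9, -141.9, 164.8]
tool_rot: [-3.137, 0.001, 1.095]
force: [-1.7, 1.7, 2.4]
width: -0.2
gripper_force: 1.6
```

```bash
python3 to.py -88 0 140
```

```text
t 6.23 pos [ 606.9 -141.9  164.8] rot [-3.137e+00  1.000e-03  1.095e+00] F [-1.7  1.7  2.4] w -0.2 q [ 0.38  0.68 -0.33  1.65  0.27  0.86 -0.53]
press frame -74.5 -1.1
shift cm [-0.1   1.36  2.47] roll deg to tool y||press x -0.3
```

Emit:
arm_command:
  series: [0,0,0.2,0.4,0,0,0,0.4,0.8,0,0,0,0.6,1.2,0,0,0,0.8,1.6,0,0,0,1.0,2.0,0]

```text
clock: 6.65
eef_pos: [616.0, -146.8, 146.0]
tool_rot: [-3.139, 0.001, 1.094]
force: [-5.9, 2.9, 7.2]
width: -0.1
gripper_force: 3.7
```

Emit:
arm_command:
  series: [0,0,0,0.2,0,0,0,0,0.4,0,0,0,0,0.5,0,0,0,0,0.5,0,0,0,0,0.5,0]

```text
clock: 7.07
eef_pos: [617.3, -147.5, 141.2]
tool_rot: [-3.142, 0.0, 1.094]
force: [-2.0, 1.7, 3.6]
width: 0.0
gripper_force: 1.5
```

```bash
python3 to.py -88 0 139
```

```text
t 7.07 pos [ 617.3 -147.5  141.2] rot [-3.142  0.     1.094] F [-2.   1.7  3.6] w 0.0 q [ 0.38  0.73 -0.32  1.64  0.29  0.82 -0.54]
press frame -86.3 -0.8
shift cm [-0.08  0.17  0.22] roll deg to tool y||press x -0.3
```

Not at the hard stop yet. I'll push a little more.

Emit:
arm_command:
  series: [0,0,0,0.2,0,0,0,0,0.4,0,0,0,0,0.6,0,0,0,0,0.6,0,0,0,0,0.6,0]

```text
clock: 7.48
eef_pos: [617.5, -147.6, 140.1]
tool_rot: [3.139, 0.001, 1.094]
force: [-12.2, 2.5, 33.2]
width: 0.1
gripper_force: 16.5
```

Hard stop reached, 33 N with no further travel. I'll withdraw straight up.

Emit:
arm_command:
  series: [0,0,0,0,0,0,0,0,0,0,0,0,0,-1,0,0,0,0,-4,0,0,0,0,-8,0]

```text
clock: 7.9
eef_pos: [615.7, -148.0, 213.2]
tool_rot: [-3.137, 0.002, 1.094]
force: [1.5, -1.0, -0.2]
width: -0.2
gripper_force: 0.0
```

Emit:
arm_command:
  series: [0,0,0,-3,0,0,0,0,-5,0,0,0,0,-5,0,0,0,0,-5,0,0,0,0,-5,0]

```text
clock: 8.32
eef_pos: [616.9, -147.9, 264.1]
tool_rot: [-3.141, 0.001, 1.094]
force: [-0.3, 0.1, -0.6]
width: -0.1
gripper_force: 0.0
```

```bash
python3 to.py
python3 - <<'E'
from cell import viewer
from h import *
O=np.array([540,-109]);ex=np.array([-.891,.454]);ey=np.array([-.454,-.891]);ims=[]
for n in ['scene','side']:
    p,d=viewer.get_image(n); np.savez(n+'2.npz',p=p,d=d,**viewer.camera_model(n))
    p,d,K,R,t=load(n+'2.npz'); P=cloud(d,K,R,t); g=p.astype(int)
    X=(P[...,:2]-O)@ex; Y=(P[...,:2]-O)@ey; z=P[...,2]
    m=(X>-120)&(X<-48)&(abs(Y)<14)&(z>130)&(z<165)
    print(n,'handle top',m.sum(),np.polyfit(X[m],z[m],1),np.median(z[m]))
    m=(np.hypot(X,Y)<42)&(abs(Y)>25)&(z>98)&(z<122)&(g[...,0]-g[...,2]>15); print('lid z',m.sum(),np.median(z[m]))
    m=(X>180)&(X<220)&(abs(Y)<17)&(z>150)&(z<230); print('pad',m.sum(),np.polyfit(X[m],z[m],1))
    ims.append(p[100:340,200:460,::-1])
cv2.imwrite('pics/c4.png',cv2.resize(np.hstack(ims),None,fx=1.5,fy=1.5))
E
```

```text
t 8.32 pos [ 616.9 -147.9  264.1] rot [-3.141e+00  1.000e-03  1.094e+00] F [-0.3  0.1 -0.6] w -0.1 q [ 0.4   0.59 -0.36  1.52  0.23  1.07 -0.48]
press frame -86.2 -0.3
scene handle top 324 [-2.50639154e-03  1.40808555e+02] 141.08967977314538
lid z 200 107.15241229077779
pad 5 [9.15106244e-02 1.82262322e+02]
side handle top 185 [8.39665362e-03 1.41517931e+02] 141.16204614763012
lid z 104 107.71278696427137
pad 188 [ -0.47365281 286.66233306]
```

View pics/c4.png

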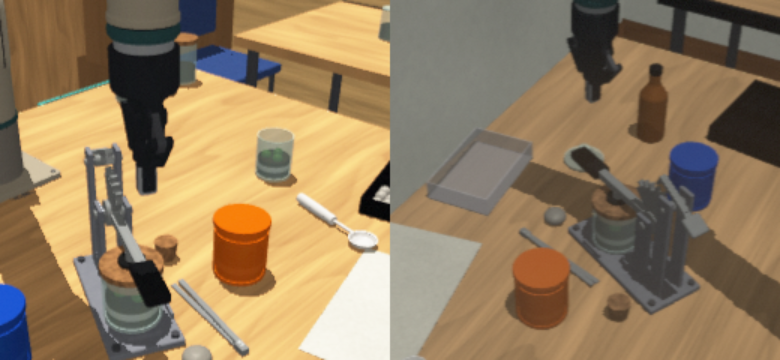

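The lever is level (handle at 150,280 left and 590,160 right), the lid top is at about 107 mm (home), the pawl is free, and the gripper is clear.

```bash
python3 -c "
from cell import workorder
print(workorder.finish_job())"
```

```text
the job is handed in; nothing more can be done
None
```

I handed the job in after 8.3 s of the allowed 48 s; the hand-in gave no verdict. By my last measurements the cork lid is home (top at about 107 mm), the lever is level, the pawl is still free at about 0.44 rad, and the gripper is clear.

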